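# Find the exhaust pipe that the radius gauge fits and run the gauge up to its flange

## Task

One of the three exhaust pipes strapped in the wooden rack has the radius of the aluminium radius gauge that stands beside the rack. Try the gauge on the bare stretch of the pipes, well short of the flange and never pressing harder than about 20 N, until you find the pipe on which it sits fully down without rocking; then, keeping it lightly pressed onto that pipe, slide it along until it is flush against the flange, and leave it sitting there upright, with the other things on the bench left alone.

Things in the scene. Friction and masses are not known exactly. Their poses are not given: they have to be found in the camera images.
- gauge: aluminium radius gauge, loose, 0.12 kg: a leaf 18 mm thick (x), 72 wide (y), 74 high (z), standing on its two feet. Origin: centre of the feet's underside. Below it is hollowed by an arc of radius 24.8 along x, 45 mm wide at the mouth, crown 14.3 mm above the origin. From 38 to 74 mm up a grip tab, 34 wide (y), 18 thick (x), black rubber on both broad faces. Half a turn about z changes nothing.
- gauge_crown (a point): crown of the gauge's arc, 14.3 mm above the gauge's origin, same axes. Fully down on the 48 mm pipe, which it fits, it is 98 mm above the bench (gauge's origin 84 mm up); on the 42 mm pipe the gauge goes 7 mm lower and rocks; on the 54 mm pipe it stays about 9 mm higher, standing on the edges of its mouth.
- rack: wooden rack, fixed, 250 (x) by 282 mm (y), origin at the centre of its underside on the bench. Three 90 degree vees along x at y = -90, 0, +90 mm, bottoms 40 and wood tops 62 mm above the bench, each hold a pipe, on a block from x = -115 to -55 and a board from x = -12 to +6 mm.
- rack_bare (a point): point on the rack's centre line, 30 mm ahead (+x) of its origin, 40 mm above the bench. From 20 mm before it to 30 mm past it, every pipe is bare all round (no wood, strap or flange): the gauge can be tried with its middle at this x, well short of every flange.
- pipe_a: one of three fixed steel pipes, 42, 48 and 54 mm across; which is which is not told. Origin on its vee's bottom line, 40 mm above the bench, under its strap; x to the flange, z up. Its axis is 1.414 radii above the origin. Near its far end a tacked-on flange, a disc 76 mm across and 8 thick; its near face, square to the pipe, is 165 to 197 mm ahead of the origin, never the same: find it by touch.
- pipe_b: another of the three pipes, described as pipe_a. Origin on its vee's bottom line, 40 mm above the bench, under its strap; x to the flange, z up.
- pipe_c: another of the three pipes, described as pipe_a. Origin on its vee's bottom line, 40 mm above the bench, under its strap; x to the flange, z up.
- calliper: slide calliper, 215 x 60 x 8 mm, loose on the bench; origin at the centre of its underside; to be left alone
- marker: felt marker, 130 x 18 x 20 mm, loose on the bench; origin at the centre of its underside, long side along its x; to be left alone
- masking_tape: roll of masking tape, 102 mm across, 24 mm high, loose on the bench; origin at the centre of its underside; to be left alone
Not all that is in view belongs to the job. Several things have the shape of the gauge; the one meant has the colours described above.

How it is judged:
By the outcome, as a careful person would: the job done as asked, in the order asked, and still so for the second after the job is handed in, with the robot touching nothing.
It also fails if it takes over 64 s, if anything falls off the work surface, if the arm or the gripper's body presses on something with over 40 N, if the wrist force passes 120 N, or if a joint passes its speed limit or range.

## Robot

A 6-joint arm with a two-finger parallel gripper is mounted at the origin on a cart in front of the work surface, level with it; the furniture and walls round the work are solid. World frame = base frame: x ahead of the robot, y to its left, z up, the work surface at z = 0. Lengths are in m, angles in degrees, forces in N, time in s.
With the tool pointing down it reaches from about 0.4 to 0.825 m from the base axis. Payload 7 kg.
Tool frame: the origin (TCP) lies midway between the tips of the shut fingers; the grasp point (between the pads) lies r.grip_depth behind it (r.grip_depth is the distance from the TCP to the grasp point, in m); z points along the fingers, y is the direction in which the jaws open and shut (so a half turn about z gives the same grasp; the last joint's range is limited). The gripper opens to 88 mm and grips with 3 to 60 N. Pads are 19 mm wide; open, the fingers measure 130 mm over their backs; the gripper's body (78 mm by 193 mm) begins 47 mm behind the grasp point.
Start: joints at [89.387, 20.546, 0.682, 0, -70.136, -16.507], TCP at [0.199, 0.645, 0.227] pointing down, gripper open.
Joint ranges: [-176.03, 176.03], [-82.01, 121.73], [-58.28, 71.71], [-173.87, 95.51], [-174.79, -0.11], [-173.66, 173.66]. Speed limits (degrees/s): [136.94, 136.94, 172.46, 180, 180, 180].

## Interface

Orientations are given as [roll, pitch, yaw] about the fixed x, y, z axes, in that order (R = Rz(yaw) Ry(pitch) Rx(roll)).
In Python, from plant import r, imaging, close_job gives the robot as it stands.
- The arm moves only by the tool step_arm, never from a script. Its argument "commands" is a list of rows, each a list of 2 entries, a list of its own where there are three numbers: the shift along the tool's x, y, z in mm, then the turn about the tool's z in degrees. In form: [[[x, y, z], twist], ...]. A call has 1 to 20 rows; each row shifts and turns the commanded pose from where the row before left it, along the tool's axes as they then stand; what a row does not reach is not made up. A row lasts 1/8 s, in which the tool goes at most 62.5 mm and 10.7 degrees, less where a joint would pass 70% of its speed; a pose out of reach is approached as far as the arm can. A call with a gripper value outside its range is refused whole. "gripper" is the closure, from 0 (fully open) to 1 (shut), set as the call begins (left out, the last holds). The fingers move at their own pace and stop on an object; "grip_force" is the grip in N (left out, the last holds). Time passes only in rows, so rows that do not move let the fingers close. It gives the time, the measured TCP pose, the force and the opening at its end, in the units of the state.
- r.get_state(): the state, without advancing time (a new reading comes with each control period).
- imaging.capture(name): name is "scene" or "side" or "wrist"; returns a dict with "img" (420x560x3 uint8, red, green, blue), "z_map" (420x560 float32, m along the optical axis (not along the pixel's ray), 0 where there is no reading), "vfov" (degrees; the focal length in pixels is half the picture's height over the tangent of half this angle, whatever the lens; pixels are square), "cx", "cy" (the principal point, pixels), "extrinsics" (4x4, takes a point from camera to world coordinates); the wrist camera has in their place "T_tool_cam" (4x4, takes a point from camera to tool coordinates, whose origin is the TCP and whose axes are the flange's). Camera axes: x right, y down, z forward; pixel columns grow to the right and rows downward; lengths in m; the calibration is good to about 2 mm. The wrist camera is an equidistant fisheye: a pixel r from the principal point sees the ray r / f radians off the axis. A picture is of the moment at which its call begins: read the wrist's pose just before it.
- close_job(): hands the job in, once; it reports no verdict.
The state is a dict: "time_s": time; "joints": joint angles; "qd": joint speeds; "joint_torque": joint torques, N m; "tcp_pos": TCP position; "eef_rot": TCP orientation; "contact_force": force on the tool from outside, world axes, zero at the start; "moment": the same for the moment, N m; "gripper_width": finger opening in m.
Only numpy, scipy, OpenCV 4.12 (cv2) and the standard library are available. Lean on these libraries where they do the work, as an engineer would, in place of code of your own. Each camera call takes 0.05 s, during which the arm holds its last target.

## Working session

There is one attempt and no reset: what is moved stays moved. The work goes in short steps, Python scripts to look and compute and a tool call to move; the robot and the scene stay as the last step left them, time stands still between calls to the robot, and variables do not carry over. Pictures are saved under pics/ and viewed, and the job is handed in when it is done.

Besides the shell and the picture viewer there is one more tool, called after "Call:" as a command line: name --argument value ..., lists and objects as JSON in quotes. step_arm: Moves the arm, as the interface text tells. Its arguments: {"type":"object","properties":{"commands":{"type":"array","items":{"type":"array"}},"gripper":{"type":"number"},"grip_force":{"type":"number"}},"required":["commands"]}

```bash
mkdir -p pics; cat > h.py <<'E'
import numpy as np, cv2
from plant import r, imaging
def cap(n,save):
    c=imaging.capture(n); cv2.imwrite('pics/'+save+'.png',c['img'][:,:,::-1]); return c
def f(c): return c['img'].shape[0]/2/np.tan(np.radians(c['vfov'])/2)
def cloud(c):
    z=c['z_map']; v,u=np.mgrid[:z.shape[0],:z.shape[1]]
    p=np.stack([(u-c['cx'])/f(c)*z,(v-c['cy'])/f(c)*z,z],-1)
    T=c['extrinsics']; w=p@T[:3,:3].T+T[:3,3]; w[z<=0]=np.nan; return w
E
python3 - <<'E'
from h import *
s=r.get_state(); print(s, r.grip_depth)
for n in('scene','side','wrist'):
    c=cap(n,n+'0'); print(n,c['vfov'],c['cx'],c['cy'],np.round(c.get('extrinsics',c.get('T_tool_cam')),3).tolist())
    np.save(n+'0.npy',c,allow_pickle=True)
E
```

```text
{'time_s': 0.0, 'joints': array([ 8.93891224e+01,  2.05919256e+01,  6.34647668e-01, -2.24201483e-02,
       -7.01353552e+01, -1.65079674e+01]), 'qd': array([-0.04432281, -0.0361465 ,  0.01077816,  0.13099913,  0.15654648,
        0.04575985]), 'joint_torque': array([ 7.88056550e-04, -5.82728219e+01,  2.93041205e+01,  6.99707374e+00,
        6.96711868e-03, -1.66646969e-04]), 'tcp_pos': array([0.19854496, 0.6446312 , 0.22561655]), 'eef_rot': array([ 1.79905196e+02, -6.11687639e-03, -1.71264753e+01]), 'contact_force': array([-0.33047795, -0.10165868, -0.2760463 ]), 'moment': array([-0.01069194,  0.06413755,  0.00085756]), 'gripper_width': 0.08760374304523007} 0.0188
scene 48.02689670941859 283.10648431502585 209.46391557181914 [[-0.824, -0.432, 0.365, 0.199], [-0.566, 0.619, -0.545, 0.493], [0.009, -0.656, -0.755, 0.811], [0.0, 0.0, 0.0, 1.0]]
side 57.59371509112466 278.7500877704836 208.56620481344314 [[-0.935, -0.23, 0.271, 0.324], [-0.355, 0.566, -0.744, 0.624], [0.018, -0.792, -0.611, 0.619], [0.0, 0.0, 0.0, 1.0]]
wrist 65.70646984690485 273.00630125521883 210.08164937489087 [[0.001, -0.953, -0.302, 0.083], [1.0, 0.0, 0.001, -0.0], [-0.001, -0.302, 0.953, -0.158], [0.0, 0.0, 0.0, 1.0]]
```

View pics/scene0.png

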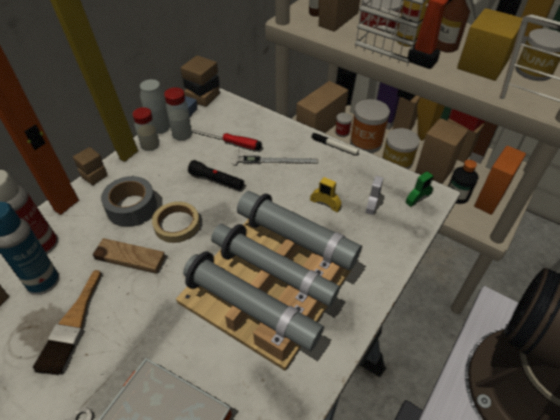

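View pics/side0.png

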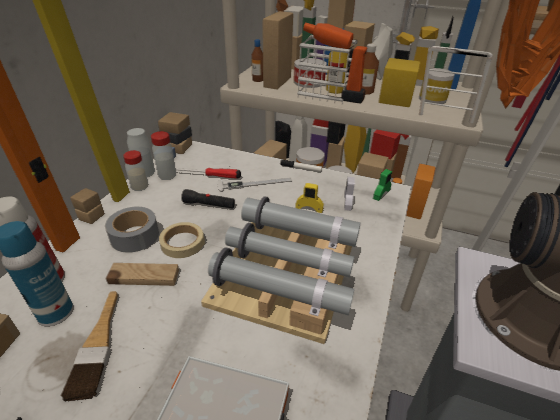

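View pics/wrist0.png

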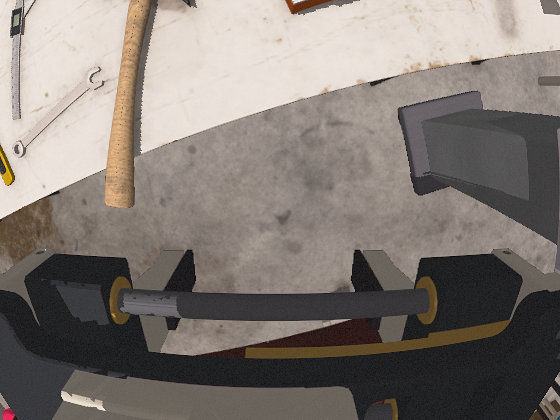

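```bash
python3 - <<'E'
from h import *
for n,(a,b,c_,d) in {'scene':(120,290,170,450),'side':(150,270,180,410)}.items():
    c=np.load(n+'0.npy',allow_pickle=True).item(); w=cloud(c)
    im=c['img'][a:b,c_:d,::-1]; k=cv2.resize(im,None,fx=2.8,fy=2.8,interpolation=cv2.INTER_CUBIC); cv2.imwrite(f'pics/{n}_z.png',k)
    pts={'scene':[(375,195),(372,208),(325,187),(355,248),(334,292),(315,332),(245,203),(218,235),(193,265),(200,300),(286,360)],'side':[(349,190),(348,205),(310,190)]}[n]
    for u,v in pts: print(n,u,v,np.round(w[v,u],3))
E
```

```text
scene 375 195 [ 0.427 -0.213  0.044]
scene 372 208 [ 0.421 -0.194  0.021]
scene 325 187 [ 0.523 -0.155  0.062]
scene 355 248 [ 0.378 -0.015  0.105]
scene 334 292 [0.366 0.08  0.09 ]
scene 315 332 [0.352 0.166 0.096]
scene 245 203 [0.618 0.008 0.098]
scene 218 235 [0.617 0.096 0.086]
scene 193 265 [0.597 0.186 0.108]
scene 200 300 [0.584 0.199 0.017]
scene 286 360 [0.381 0.206 0.021]
side 349 190 [ 0.433 -0.21   0.052]
side 348 205 [ 0.427 -0.194  0.016]
side 310 190 [ 0.523 -0.155  0.064]
```

View pics/scene_z.png

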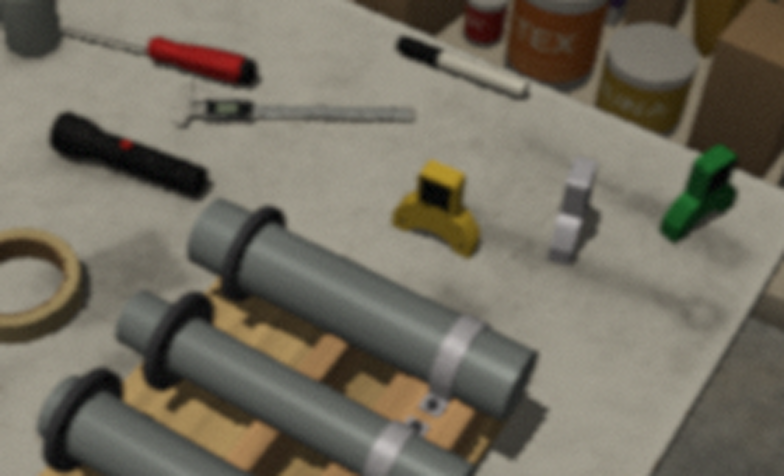

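View pics/side_z.png

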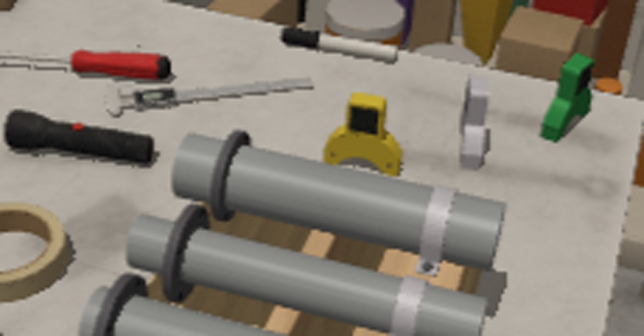

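```bash
python3 - <<'E'
from h import *
P=[]
for n in('scene','side'):
    c=np.load(n+'0.npy',allow_pickle=True).item(); w=cloud(c); im=c['img'].astype(int)
    sat=im.max(-1)-im.min(-1)
    reg=(abs(w[...,0]-.425)<.045)&(abs(w[...,1]+.21)<.055)&(w[...,2]>.008)&(w[...,2]<.09)
    q=w[reg]; print(n,len(q),q.min(0),q.max(0))
    for lo,hi in((.008,.036),(.04,.07),(.07,.09)):
        s=q[(q[:,2]>lo)&(q[:,2]<hi)]
        if len(s)<5: continue
        m=s.mean(0); U,S,V=np.linalg.svd(s[:,:2]-m[:2],full_matrices=False)
        rect=cv2.minAreaRect(s[:,:2].astype(np.float32)*1000)
        print(lo,len(s),m.round(4),np.degrees(np.arctan2(V[0,1],V[0,0])).round(1),rect)
    # pipes
    reg=(w[...,2]>.07)&(w[...,2]<.13)&(w[...,1]>-.06)&(w[...,1]<.25)&(w[...,0]>.3)&(w[...,0]<.68)&(sat<30)
    q=w[reg]; P.append(q); print('pipes',len(q))
    # table/rack heights
    t=w[(abs(w[...,0]-.6)<.05)&(abs(w[...,1]+.1)<.04)]; print('bench z',np.nanmedian(t[:,2]))
np.save('P.npy',np.array(P,dtype=object),allow_pickle=True)
from scipy.optimize import least_squares
for k,q in enumerate(P):
  # ridge: yaw of pipes unknown; fit with cylinders: y = y0+tan*x ; restrict to x .42-.52
  def cen(a,b): pass
  yaw0=np.arctan2(.166-.186,.352-.597)
  for y0 in(-.003,.088,.176):
    d=np.abs((q[:,1]-y0)-(q[:,0]-.48)*np.tan(yaw0)); s=q[(d<.035)&(q[:,0]>.4)&(q[:,0]<.56)]
    def fun(p):
        yc,th,zc,R=p
        e=(s[:,1]-yc)*np.cos(th)-(s[:,0]-.48)*np.sin(th)
        return np.hypot(e,s[:,2]-zc)-R
    o=least_squares(fun,[y0,yaw0,.074,.024],loss='soft_l1',f_scale=.001)
    o2=least_squares(lambda p:fun([p[0],p[1],.04+1.414*p[2],p[2]]),[y0,yaw0,.024],loss='soft_l1',f_scale=.001)
    print(k,len(s),o.x[[0]].round(4),np.degrees(o.x[1]).round(2),(o.x[2:]*1e3).round(1),'| con',o2.x[0].round(4),np.degrees(o2.x[1]).round(2),(2e3*o2.x[2]).round(1))
E
```

```text
scene 326 [ 0.4159858  -0.25745189  0.0085203 ] [ 0.44390015 -0.19136519  0.07675762]
0.008 129 [ 0.4265 -0.2041  0.0244] 92.3 ((432.16973876953125, -223.9513702392578), (18.191253662109375, 64.56578826904297), 13.712799072265625)
0.04 95 [ 0.4292 -0.2153  0.0562] 73.5 ((433.02716064453125, -227.42616271972656), (18.916913986206055, 35.672611236572266), 14.681146621704102)
0.07 87 [ 0.4327 -0.2266  0.0731] 104.9 ((432.8819580078125, -227.6449737548828), (18.235055923461914, 35.660945892333984), 12.389402389526367)
pipes 10471
bench z -0.001050326821751657
side 251 [ 0.418933   -0.25676221  0.00826196] [ 0.45234512 -0.18904424  0.07621659]
0.008 103 [ 0.4318 -0.2037  0.0241] 114.5 ((435.1255798339844, -224.30654907226562), (18.34493064880371, 71.25899505615234), 13.821146965026855)
0.04 79 [ 0.4331 -0.2127  0.0552] 157.3 ((434.6891784667969, -221.93572998046875), (18.646818161010742, 34.43916702270508), 14.482829093933105)
0.07 56 [ 0.4354 -0.2235  0.0735] 102.4 ((434.9980773925781, -224.37464904785156), (18.141019821166992, 32.14042282104492), 13.455324172973633)
pipes 8840
bench z nan
0 2141 [-0.0119] -178.52 [77.5 27. ] | con -0.0118 -178.51 53.5
0 1681 [0.0782] -178.57 [69.1 21. ] | con 0.0783 -178.56 41.5
0 2313 [0.1682] -178.44 [73.4 24. ] | con 0.1682 -178.44 47.6
1 1681 [-0.0104] -178.59 [78.6 26.9] | con -0.0106 -178.59 54.3
1 1393 [0.0796] -178.7 [70.3 20.8] | con 0.0794 -178.7 42.3
1 2131 [0.1695] -178.64 [74.4 24. ] | con 0.1693 -178.64 48.4
  return np.nanmean(a, axis, out=out, keepdims=keepdims)
```

```bash
python3 - <<'E'
from h import *
for n in('scene','side'):
    c=np.load(n+'0.npy',allow_pickle=True).item(); w=cloud(c); im=c['img'].astype(int)
    q=w.reshape(-1,3); q=q[np.isfinite(q[:,0])]
    t=q[(q[:,2]>.13)&(q[:,0]>.1)&(q[:,0]<.85)&(q[:,1]>-.6)&(q[:,1]<.75)]
    H,_,_=np.histogram2d(t[:,0],t[:,1],bins=[np.arange(.1,.9,.1),np.arange(-.6,.76,.1)]); print(n,H.astype(int))
    th=np.radians(1.45)
    for yc in(-.0112,.0788,.1687):
        e=(w[...,1]-yc)*np.cos(th)-(w[...,0]-.48)*np.sin(th); a=(w[...,0]-.48)*np.cos(th)+(w[...,1]-yc)*np.sin(th)+.48
        m=(abs(e)<.012)&(w[...,2]>.07)&(w[...,2]<.13)
        # print profile of brightness and max height per 4 mm along
        out=[]
        for x in np.arange(.34,.66,.005):
            k=m&(abs(a-x)<.0025)
            if k.sum()>2: out.append((int(round(x*1000)),int(im[k].mean()),int(1000*w[...,2][k].max())))
        print(n,yc,out)
E
```

```text
scene [[  0   0   0   0   0 242 521   0   0   0   0   0   0]
 [  0   0   0   0   0   0   0   0   0   0   0   0   0]
 [  0   0   0   0   0   0   0   0   0   0   0   0   0]
 [  0   0   0   0   0   0   0   0   0   0   0   0   0]
 [  0   0   0   0   0   0   0   0   0   0   0   0   0]
 [  0   0   0   0   0   0   0   0   0   0   0   0   0]
 [  0   0   0   0   0   0   0   0   0   0   0   0   0]]
scene -0.0112 [(375, 96, 107), (380, 113, 106), (385, 111, 105), (390, 114, 107), (395, 109, 106), (400, 111, 106), (405, 108, 105), (410, 111, 107), (415, 144, 109), (420, 155, 109), (425, 148, 108), (430, 119, 106), (435, 108, 105), (440, 106, 106), (445, 106, 105), (450, 108, 106), (455, 107, 105), (460, 108, 106), (465, 106, 106), (470, 105, 105), (475, 106, 105), (480, 108, 106), (485, 106, 107), (490, 103, 105), (495, 103, 105), (500, 106, 105), (505, 106, 107), (510, 103, 106), (515, 107, 106), (520, 105, 106), (525, 104, 106), (530, 106, 106), (535, 104, 105), (540, 105, 105), (545, 104, 105), (550, 108, 104), (555, 107, 105), (560, 108, 105), (565, 110, 105), (570, 110, 105), (575, 110, 107
[... 4381 characters left out ...]
10, 177, 102), (415, 163, 100), (420, 139, 99), (425, 138, 99), (430, 139, 99), (435, 140, 98), (440, 139, 99), (445, 138, 100), (450, 138, 99), (455, 138, 100), (460, 139, 100), (465, 139, 100), (470, 140, 99), (475, 138, 100), (480, 140, 100), (485, 137, 98), (490, 138, 98), (495, 139, 99), (500, 137, 100), (505, 138, 100), (510, 139, 99), (515, 138, 99), (520, 138, 99), (525, 136, 99), (530, 136, 100), (535, 137, 99), (540, 137, 99), (545, 136, 99), (550, 136, 100), (555, 138, 99), (560, 137, 99), (565, 135, 98), (570, 137, 99), (575, 137, 100), (580, 137, 100), (585, 138, 99), (590, 138, 99), (595, 71, 112), (600, 65, 113), (605, 100, 113), (610, 135, 99), (615, 138, 99), (620, 147, 99)]
```

```bash
cat >> h.py <<'E'
def plan(target,yaw=None,pos=None,yaw0=None,quiet=False):
    """shift in tool axes (mm) from current measured pose to target, twist"""
    s=r.get_state(); p=s['tcp_pos'] if pos is None else np.array(pos)
    y0=s['eef_rot'][2] if yaw0 is None else yaw0
    a=np.radians(y0); d=(np.array(target)-p)*1e3
    return np.round([np.cos(a)*d[0]+np.sin(a)*d[1], np.sin(a)*d[0]-np.cos(a)*d[1], -d[2]],1), (None if yaw is None else round(y0-yaw,2))
E
python3 - <<'E'
from h import *
print(plan((.46,.3,.226),-76.3,yaw0=-76.3), plan((.434,-.226,.18),yaw0=-76.3,pos=(.46,.3,.226)))
E
```

```text
(array([ 3.968e+02, -1.723e+02, -1.000e-01]), 0.0) (array([504.9, 149.8,  46. ]), None)
```

Call:
step_arm --commands '[[[0, 0, 0], 9.9], [[0, 0, 0], 9.9], [[0, 0, 0], 9.9], [[0, 0, 0], 9.8], [[0, 0, 0], 9.8], [[0, 0, 0], 9.8], [[44, -19, 0], 0], [[44, -19, 0], 0], [[44, -19, 0], 0], [[44, -19, 0], 0], [[44, -19, 0], 0], [[44, -19, 0], 0], [[44, -19, 0], 0], [[44, -19, 0], 0], [[44, -19, 0], 0]]' --gripper 0

```text
time_s: 2.02
tcp_pos: [0.4598, 0.2998, 0.2265]
eef_rot: [180.0, 0.0, -76.2]
contact_force: [0.2, 0.8, 0.4]
gripper_width: 0.0877
```

Call:
step_arm --commands '[[[50.5, 15, 4.6], 0], [[50.5, 15, 4.6], 0], [[50.5, 15, 4.6], 0], [[50.5, 15, 4.6], 0], [[50.5, 15, 4.6], 0], [[50.5, 15, 4.6], 0], [[50.5, 15, 4.6], 0], [[50.5, 15, 4.6], 0], [[50.5, 15, 4.6], 0], [[50.5, 15, 4.6], 0], [[0, 0, 0], 0]]'

```text
time_s: 3.4
tcp_pos: [0.4326, -0.2278, 0.1797]
eef_rot: [179.9, 0.0, -76.5]
contact_force: [-0.3, 0.8, -0.2]
gripper_width: 0.0877
```

```bash
cat >> h.py <<'E'
from scipy.spatial.transform import Rotation as Rot
def wcloud(c,s):
    z=c['z_map']; v,u=np.mgrid[:z.shape[0],:z.shape[1]]
    dx,dy=u-c['cx'],v-c['cy']; rr=np.hypot(dx,dy)+1e-9; t=rr/f(c)
    k=np.tan(t)/rr; p=np.stack([dx*k*z,dy*k*z,z],-1)
    T=c['T_tool_cam']; q=p@T[:3,:3].T+T[:3,3]
    R=Rot.from_euler('xyz',s['eef_rot'],degrees=True).as_matrix()
    w=q@R.T+s['tcp_pos']; w[(z<=0)|(t>1.4)]=np.nan; return w
E
python3 - <<'E'
from h import *
s=r.get_state(); c=cap('wrist','w1'); print(s['tcp_pos'],s['eef_rot'])
c['s']=s; np.save('w1.npy',c,allow_pickle=True)
w=wcloud(c,s)
reg=(abs(w[...,0]-.434)<.05)&(abs(w[...,1]+.226)<.06)&(w[...,2]>.008)&(w[...,2]<.09); q=w[reg]
for lo,hi in((.008,.036),(.04,.07),(.068,.09)):
    t=q[(q[:,2]>lo)&(q[:,2]<hi)]; print(len(t),np.median(t,0),cv2.minAreaRect(t[:,:2].astype(np.float32)*1000))
v,u=np.where(reg);print(u.min(),u.max(),v.min(),v.max())
E
```

```text
[ 0.43258818 -0.2277899   0.17972536] [ 1.79901542e+02  2.55188208e-02 -7.65025158e+01]
341 [ 0.44263516 -0.25802406  0.02779501] ((442.8099365234375, -256.810546875), (17.100004196166992, 15.76014518737793), 12.341959953308105)
153 [ 0.44003055 -0.24547129  0.05698072] ((439.8569030761719, -245.37889099121094), (17.15927505493164, 1.0735617876052856), 14.696550369262695)
817 [ 0.43615292 -0.23089025  0.0741628 ] ((435.9066162109375, -229.8140869140625), (18.239307403564453, 32.73257827758789), 13.656706809997559)
260 281 154 223
```

View pics/w1.png

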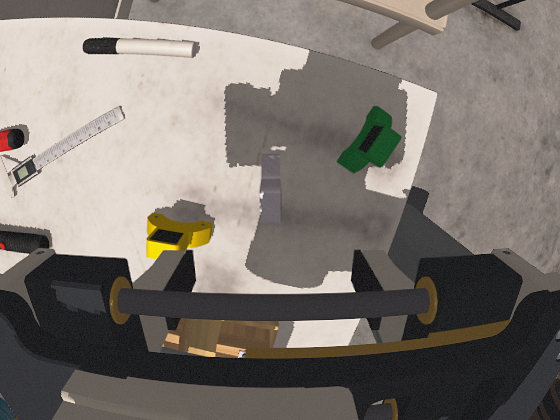

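Call:
step_arm --commands '[[[1, -2, 35], 0], [[0, 0, 40], 0], [[0, 0, 35], 0], [[0, 0, 20], 0], [[0, 0, 11.5], 0], [[0, 0, 0], 0], [[0, 0, 0], 0]]'

```text
time_s: 4.32
tcp_pos: [0.4367, -0.2253, 0.0399]
eef_rot: [-179.9, -0.0, -76.2]
contact_force: [-0.0, 0.0, -0.3]
gripper_width: 0.0872
```

```bash
python3 - <<'E'
from h import *
s=r.get_state(); c=cap('wrist','w2'); print(s['tcp_pos'],s['eef_rot'],s['contact_force'])
w=wcloud(c,s)
reg=(abs(w[...,0]-.434)<.03)&(abs(w[...,1]+.226)<.06)&(w[...,2]>.008)&(w[...,2]<.09); q=w[reg]
for lo,hi in((.008,.036),(.04,.07),(.07,.09)):
    t=q[(q[:,2]>lo)&(q[:,2]<hi)]
    if len(t)>4:print(len(t),np.median(t,0),cv2.minAreaRect(t[:,:2].astype(np.float32)*1000))
E
```

```text
[ 0.4366929  -0.22530896  0.03991985] [-1.79924791e+02 -3.42807113e-02 -7.61807590e+01] [-0.04948187  0.03073454 -0.27787124]
1186 [ 0.44286973 -0.25782845  0.02751932] ((442.3758850097656, -255.85171508789062), (17.40340232849121, 17.488115310668945), 13.950807571411133)
941 [ 0.44000357 -0.24570147  0.05773343] ((443.1833190917969, -240.68966674804688), (25.366689682006836, 12.659307479858398), 56.97320556640625)
1495 [ 0.43819694 -0.23886794  0.073892  ] ((437.9107666015625, -237.24269104003906), (18.646669387817383, 18.690454483032227), 14.69471263885498)
```

View pics/w2.png

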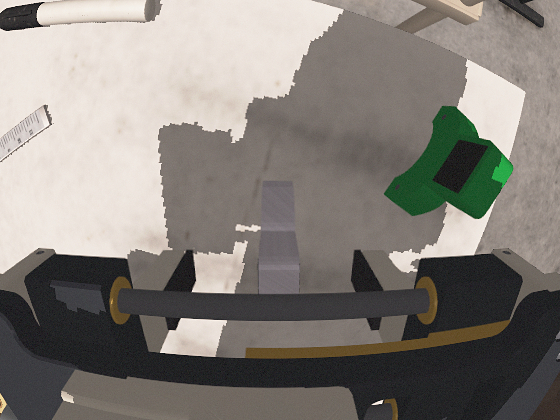

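Call:
step_arm --commands '[[[3, 0, 1], 0], [[0, 0, 0], 0], [[0, 0, 0], 0], [[0, 0, 0], 0], [[0, 0, 0], 0], [[0, 0, 0], 0], [[0, 0, 0], 0], [[0, 0, 0], 0]]' --gripper 1 --grip_force 20

```text
time_s: 5.38
tcp_pos: [0.4366, -0.2284, 0.038]
eef_rot: [180.0, 0.0, -76.2]
contact_force: [-0.6, -0.1, 0.2]
gripper_width: 0.0182
```

```bash
python3 - <<'E'
from h import *
for i in range(2):
    s=r.get_state(); c=cap('wrist','w3'); print(s['tcp_pos'],s['eef_rot'],s['contact_force'],s['gripper_width'])
E
```

```text
[ 0.43659352 -0.22839365  0.03804946] [ 1.79995863e+02  1.95698993e-03 -7.62183718e+01] [-0.5755487  -0.05241252  0.24405437] 0.01820034240393919
[ 0.43656237 -0.22840337  0.03801519] [ 1.79991807e+02  2.64273879e-03 -7.62204741e+01] [ 0.11308564  1.0427371  -0.23290017] 0.017638832166427823
```

View pics/w3.png

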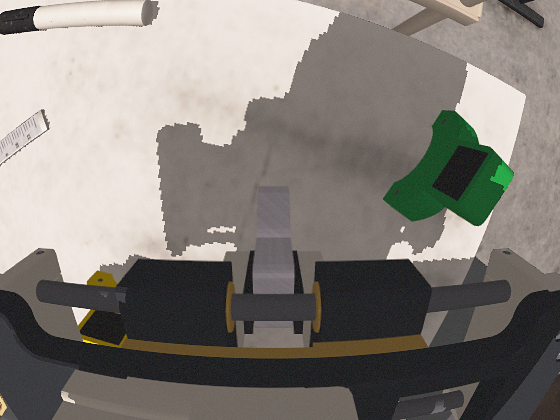

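Call:
step_arm --commands '[[[0, 0, -20], 0], [[0, 0, -40], 0], [[0, 0, -45], 0], [[0, 0, -40], 0], [[0, 0, -20], 6.2], [[0, 0, 0], 6.15], [[-25, -6.5, 0], 0], [[-50, -13, 0], 0], [[-50, -13, 0], 0], [[-50, -13, 0], 0], [[-50, -13, 0], 0], [[-50, -13, 0], 0], [[-50, -13, 0], 0], [[-50, -13, 0], 0], [[-21, -9, 0], 0], [[0, 0, 0], 0], [[0, 0, 0], 0]]'

```text
time_s: 7.6
tcp_pos: [0.5328, 0.1694, 0.2027]
eef_rot: [179.9, -0.0, -88.6]
contact_force: [0.8, -1.0, -1.2]
gripper_width: 0.0179
```

```bash
python3 - <<'E'
from h import *
from scipy.optimize import least_squares
s=r.get_state(); c=cap('wrist','w4'); print(s['tcp_pos'],s['eef_rot'],s['contact_force'],s['gripper_width'])
w=wcloud(c,s); im=c['img'].astype(int); c['s']=s; np.save('w4.npy',c,allow_pickle=True)
sat=im.max(-1)-im.min(-1); q=w.reshape(-1,3); q=q[(sat<30).ravel()]
for y0,zz in((.079,.0697),(.1695,.074)):
    d=(q[:,1]-y0)-(q[:,0]-.48)*.0253; t=q[(abs(d)<.032)&(q[:,0]>.43)&(q[:,0]<.58)&(q[:,2]>.06)&(q[:,2]<.11)]
    fun=lambda p:np.hypot((t[:,1]-p[0])*np.cos(p[1])-(t[:,0]-.48)*np.sin(p[1]),t[:,2]-p[2])-p[3]
    o=least_squares(fun,[y0,.0253,zz,.024],loss='soft_l1',f_scale=.001); print(len(t),o.x[0].round(4),np.degrees(o.x[1]).round(2),(o.x[2:]*1e3).round(1))
# held gauge in tool coords
R=Rot.from_euler('xyz',s['eef_rot'],degrees=True).as_matrix(); tl=(w-s['tcp_pos'])@R
g=(abs(tl[...,0])<.045)&(abs(tl[...,1])<.012)&(tl[...,2]>-.04)&(tl[...,2]<.045); tt=tl[g]
for a in np.arange(-.04,.045,.01):
    k=tt[(tt[:,2]>a)&(tt[:,2]<a+.01)]
    if len(k)>10: print(a.round(3),len(k),(np.percentile(k,[2,50,98],axis=0)*1e3).round(1).tolist())
for n in('scene','side'): np.save(n+'4.npy',cap(n,n+'4'),allow_pickle=True)
E
```

```text
[0.53275402 0.16937628 0.20267425] [ 1.79942933e+02 -2.84583034e-02 -8.85939380e+01] [ 0.84979913 -0.95309501 -1.20277731] 0.01793083821355149
8035 0.078 1.79 [69.9 21. ]
7289 0.1681 1.92 [74.4 23.8]
-0.04 1721 [[-14.4, -10.7, -38.5], [10.5, -0.3, -35.7], [17.6, 10.7, -30.6]]
-0.03 473 [[9.2, -11.4, -29.8], [17.5, 0.1, -25.3], [18.1, 11.4, -20.2]]
-0.02 395 [[9.4, -11.5, -19.8], [17.5, 0.2, -15.3], [18.2, 11.8, -10.2]]
-0.01 382 [[9.6, -11.6, -9.8], [17.7, -0.2, -4.5], [20.0, 11.2, -0.1]]
0.0 847 [[17.8, -9.2, 0.1], [24.4, -0.8, 3.8], [29.7, 7.7, 9.7]]
0.01 486 [[29.4, -9.0, 10.2], [32.7, -0.8, 14.5], [35.8, 7.6, 19.7]]
0.02 150 [[35.4, -8.9, 20.1], [36.2, -0.8, 24.0], [36.5, 7.8, 29.6]]
0.03 88 [[35.9, -9.2, 30.3], [36.3, -0.5, 33.7], [36.6, 7.7, 37.4]]
```

View pics/w4.png

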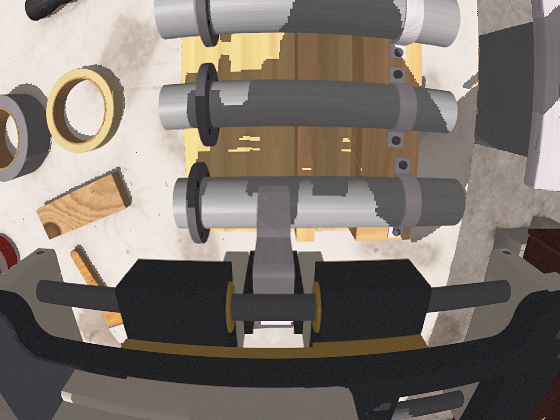

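View pics/side4.png

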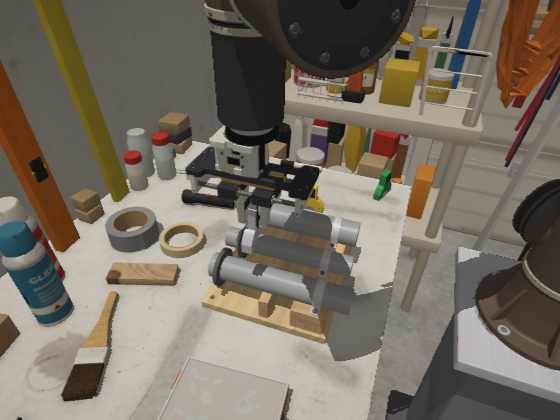

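Call:
step_arm --commands '[[[-0.9, 0, 15], 0], [[0, 0, 25], 0], [[0, 0, 20], 0], [[0, 0, 10], 0], [[0, 0, 2], 0], [[0, 0, 1], 0], [[0, 0, 0], 0], [[0, 0, 0], 0]]'

```text
time_s: 8.75
tcp_pos: [0.5334, 0.1712, 0.1306]
eef_rot: [-180.0, 0.0, -88.6]
contact_force: [0.2, 0.1, -1.0]
gripper_width: 0.0177
```

Call:
step_arm --commands '[[[0, 0, 1.5], 0], [[0, 0, 1.5], 0], [[0, 0, 1.5], 0], [[0, 0, 1], 0], [[0, 0, 1], 0], [[0, 0, 0], 0], [[0, 0, 0], 0]]'

```text
time_s: 9.62
tcp_pos: [0.5332, 0.1711, 0.1236]
eef_rot: [-180.0, 0.0, -88.6]
contact_force: [-0.0, -0.7, -1.2]
gripper_width: 0.0182
```

Call:
step_arm --commands '[[[0, 0, 0.5], 0], [[0, 0, 0.5], 0], [[0, 0, 0], 0], [[0, 0, 0], 0]]'

```text
time_s: 10.12
tcp_pos: [0.5332, 0.171, 0.1225]
eef_rot: [180.0, -0.0, -88.6]
contact_force: [0.0, 0.2, -1.2]
gripper_width: 0.0178
```

Call:
step_arm --commands '[[[0, 0, 0.5], 0], [[0, 0, 0], 0], [[0, 0, 0], 0]]'

```text
time_s: 10.5
tcp_pos: [0.5332, 0.171, 0.1221]
eef_rot: [-180.0, -0.0, -88.6]
contact_force: [0.4, 0.4, -1.4]
gripper_width: 0.018
```

Call:
step_arm --commands '[[[0, 0, 0.5], 0], [[0, 0, 0], 0], [[0, 0, 0], 0]]'

```text
time_s: 10.88
tcp_pos: [0.5333, 0.1709, 0.1219]
eef_rot: [-180.0, -0.0, -88.6]
contact_force: [-0.3, -1.4, 3.8]
gripper_width: 0.018
```

Call:
step_arm --commands '[[[0.4, 0, 0.2], 0], [[0, 0, 0], 0], [[0, 0, 0], 0], [[0, 0, 0], 0]]'

```text
time_s: 11.38
tcp_pos: [0.5334, 0.1708, 0.1218]
eef_rot: [-180.0, 0.0, -88.6]
contact_force: [-1.5, -0.8, 5.2]
gripper_width: 0.0179
```

Call:
step_arm --commands '[[[0, -2, 0], 0], [[0, -4, 0], 0], [[0, -4, 0], 0], [[0, -4, 0], 0], [[0, -4, 0], 0], [[0, -2, 0], 0], [[0, 0, 0], 0]]'

```text
time_s: 12.25
tcp_pos: [0.552, 0.1709, 0.1216]
eef_rot: [179.9, -0.0, -88.6]
contact_force: [-6.0, 1.2, 9.1]
gripper_width: 0.0178
```

```bash
python3 - <<'E'
from h import *
s=r.get_state(); c=cap('wrist','w5'); print(s['tcp_pos'],s['eef_rot'],s['contact_force'],s['moment'])
cap('side','side5')
w=wcloud(c,s); R=Rot.from_euler('xyz',s['eef_rot'],degrees=True).as_matrix(); tl=(w-s['tcp_pos'])@R
g=(abs(tl[...,0])<.045)&(abs(tl[...,1])<.009)&(tl[...,2]>.018)&(tl[...,2]<.036)&(tl[...,0]>.03); print(np.median(tl[g],0)*1e3)
E
```

```text
[0.55203541 0.17086965 0.12162126] [ 1.79889287e+02 -2.58526445e-02 -8.85774572e+01] [-6.01157564  1.20471466  9.10281526] [-0.09817322  2.80543374 -0.01843261]
[36.14759902 -0.19732978 23.24457676]
```

View pics/w5.png

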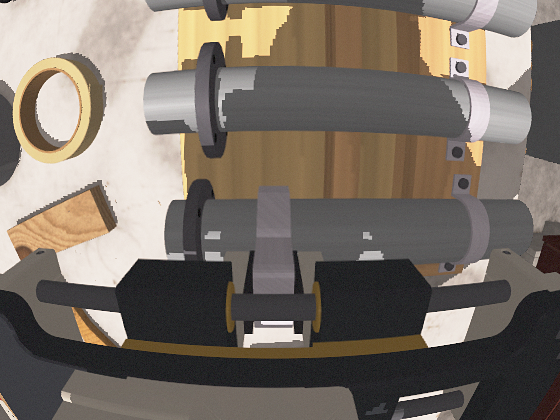

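Call:
step_arm --commands '[[[0, -2, -0.2], 0], [[0, -3, 0], 0], [[0, -4, 0], 0], [[0, -4, 0], 0], [[0, -3, 0], 0], [[0, -2, 0], 0], [[0, 0, 0], 0]]'

```text
time_s: 13.22
tcp_pos: [0.5703, 0.1715, 0.1216]
eef_rot: [179.9, -0.0, -88.6]
contact_force: [-5.8, -0.6, 6.5]
gripper_width: 0.018
```

Call:
step_arm --commands '[[[0, -2, 0], 0], [[0, -2, 0], 0], [[0, -2, 0], 0], [[0, -2, 0], 0], [[0, 0, 0], 0]]'

```text
time_s: 13.85
tcp_pos: [0.5783, 0.1717, 0.1216]
eef_rot: [179.9, -0.0, -88.6]
contact_force: [-4.9, -0.7, 7.6]
gripper_width: 0.0182
```

Call:
step_arm --commands '[[[0, -1, 0], 0], [[0, -1, 0], 0], [[0, 0, 0], 0]]'

```text
time_s: 14.22
tcp_pos: [0.5801, 0.1717, 0.1216]
eef_rot: [179.9, -0.0, -88.6]
contact_force: [-5.8, -0.6, 6.8]
gripper_width: 0.0181
```

```bash
python3 - <<'E'
from h import *
s=r.get_state(); c=cap('wrist','w6'); cap('side','side6'); print(s['contact_force'])
w=wcloud(c,s); R=Rot.from_euler('xyz',s['eef_rot'],degrees=True).as_matrix(); tl=(w-s['tcp_pos'])@R
# flange near face: dark pts with z world .1-.118
m=(w[...,2]>.101)&(w[...,2]<.118)&(abs(w[...,1]-.172)<.03)&(w[...,0]>.58)&(w[...,0]<.63)
q=tl[m]*1e3; print(len(q),np.percentile(q[:,1],[2,50,98]))
E
```

```text
[-5.84747262 -0.61128004  6.76766144]
895 [-25.2045047  -19.06026816  -0.2221003 ]
```

View pics/w6.png

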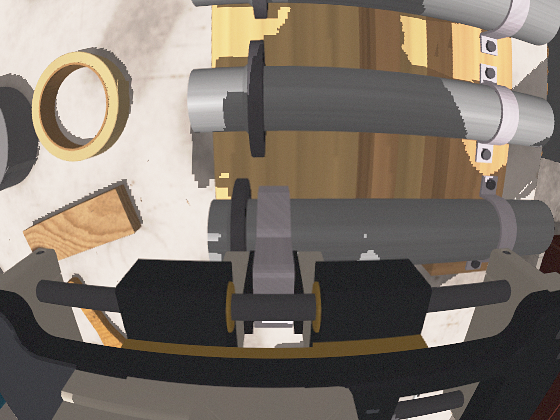

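Call:
step_arm --commands '[[[0, -1, 0], 0], [[0, -1, 0], 0], [[0, 0, 0], 0]]'

```text
time_s: 14.7
tcp_pos: [0.5821, 0.1718, 0.1216]
eef_rot: [179.9, -0.0, -88.6]
contact_force: [-4.6, 0.4, 6.7]
gripper_width: 0.018
```

Call:
step_arm --commands '[[[0, -0.8, 0], 0], [[0, 0, 0], 0]]'

```text
time_s: 14.95
tcp_pos: [0.5829, 0.1718, 0.1216]
eef_rot: [179.9, -0.0, -88.6]
contact_force: [-4.9, 0.3, 7.1]
gripper_width: 0.0178
```

Call:
step_arm --commands '[[[0, -0.8, 0], 0], [[0, 0, 0], 0]]'

```text
time_s: 15.2
tcp_pos: [0.5837, 0.1718, 0.1216]
eef_rot: [179.9, -0.0, -88.6]
contact_force: [-5.0, 0.4, 6.7]
gripper_width: 0.018
```

Call:
step_arm --commands '[[[0, -0.8, 0], 0], [[0, 0, 0], 0]]'

```text
time_s: 15.45
tcp_pos: [0.5845, 0.1719, 0.1217]
eef_rot: [179.9, -0.0, -88.6]
contact_force: [-5.5, 0.9, 8.2]
gripper_width: 0.0178
```

Call:
step_arm --commands '[[[0, -0.5, 0], 0], [[0, 0, 0], 0]]'

```text
time_s: 15.7
tcp_pos: [0.5849, 0.1719, 0.1216]
eef_rot: [179.9, -0.0, -88.6]
contact_force: [-6.3, 0.2, 7.7]
gripper_width: 0.0178
```

Call:
step_arm --commands '[[[0, -0.5, 0], 0], [[0, 0, 0], 0]]'

```text
time_s: 15.95
tcp_pos: [0.5854, 0.1719, 0.1216]
eef_rot: [179.9, -0.0, -88.6]
contact_force: [-6.4, 0.3, 7.8]
gripper_width: 0.0181
```

Call:
step_arm --commands '[[[0, -0.5, 0], 0], [[0, 0, 0], 0]]'

```text
time_s: 16.2
tcp_pos: [0.5859, 0.1719, 0.1216]
eef_rot: [179.9, -0.0, -88.6]
contact_force: [-6.3, 0.2, 7.4]
gripper_width: 0.0176
```

Call:
step_arm --commands '[[[0, -0.5, 0], 0], [[0, 0, 0], 0]]'

```text
time_s: 16.45
tcp_pos: [0.5864, 0.1719, 0.1217]
eef_rot: [179.9, -0.0, -88.6]
contact_force: [-5.4, 0.3, 7.5]
gripper_width: 0.018
```

Call:
step_arm --commands '[[[0, -0.5, 0], 0], [[0, 0, 0], 0]]'

```text
time_s: 16.7
tcp_pos: [0.5869, 0.1719, 0.1216]
eef_rot: [179.9, -0.0, -88.6]
contact_force: [-6.0, 0.6, 7.1]
gripper_width: 0.0184
```

Call:
step_arm --commands '[[[0, -0.5, 0], 0], [[0, 0, 0], 0]]'

```text
time_s: 16.95
tcp_pos: [0.5874, 0.1719, 0.1216]
eef_rot: [179.9, -0.0, -88.6]
contact_force: [-6.0, 0.5, 7.6]
gripper_width: 0.0182
```

Call:
step_arm --commands '[[[0, -0.5, 0], 0], [[0, 0, 0], 0]]'

```text
time_s: 17.2
tcp_pos: [0.5878, 0.172, 0.1216]
eef_rot: [179.9, -0.0, -88.6]
contact_force: [-7.4, 0.2, 8.3]
gripper_width: 0.0177
```

Call:
step_arm --commands '[[[0, -0.5, 0], 0], [[0, 0, 0], 0]]'

```text
time_s: 17.45
tcp_pos: [0.5878, 0.1719, 0.1216]
eef_rot: [179.8, -0.0, -88.6]
contact_force: [-9.0, -0.0, 9.1]
gripper_width: 0.0183
```

```bash
python3 - <<'E'
from h import *
c=cap('wrist','w7'); cv2.imwrite('pics/w7z.png',cv2.resize(c['img'][170:300,200:340,::-1],None,fx=5,fy=4.5,interpolation=cv2.INTER_CUBIC))
E
```

```text
(no output)
```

View pics/w7z.png

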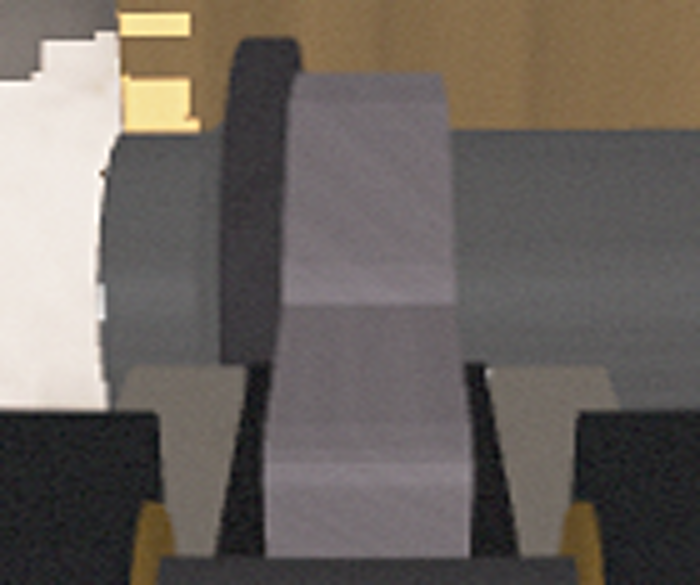

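Call:
step_arm --commands '[[[0, -0.5, -0.1], 0], [[0, 0, 0], 0]]'

```text
time_s: 17.75
tcp_pos: [0.5879, 0.1719, 0.1216]
eef_rot: [179.8, -0.0, -88.6]
contact_force: [-11.1, 0.7, 10.1]
gripper_width: 0.0178
```

```bash
python3 - <<'E'
from h import *
s=r.get_state(); print(s['tcp_pos'],s['eef_rot'],s['contact_force'],s['moment'],s['gripper_width'])
E
```

```text
[0.58789929 0.17191209 0.12163007] [ 1.79794136e+02 -2.47941355e-02 -8.85724261e+01] [-11.06001015   0.65983473  10.14354765] [0.51459915 3.99668827 0.08856063] 0.017845301345943344
```

Call:
step_arm --commands '[[[0, 0.3, -0.4], 0], [[0, 0.2, -0.3], 0], [[0, 0, 0], 0], [[0, 0, 0], 0]]'

```text
time_s: 18.25
tcp_pos: [0.5878, 0.1719, 0.1217]
eef_rot: [179.8, -0.0, -88.6]
contact_force: [-5.7, 0.5, 3.0]
gripper_width: 0.0178
```

Call:
step_arm --commands '[[[0, 0, 0], 0], [[0, 0, 0], 0], [[0, 0, 0], 0], [[0, 0, 0], 0], [[0, 0, 0], 0]]' --gripper 0.45

```text
time_s: 18.88
tcp_pos: [0.5896, 0.172, 0.1223]
eef_rot: [-180.0, 0.0, -88.6]
contact_force: [-0.5, 0.3, -0.3]
gripper_width: 0.048
```

```bash
python3 - <<'E'
from h import *
s=r.get_state(); print(s['tcp_pos'],s['eef_rot'],s['contact_force'],s['gripper_width'])
c=cap('wrist','w8'); cv2.imwrite('pics/w8z.png',cv2.resize(c['img'][170:300,200:340,::-1],None,fx=5,fy=4.5,interpolation=cv2.INTER_CUBIC))
E
```

```text
[0.58962784 0.17202379 0.12233632] [-1.79996803e+02  3.34894124e-03 -8.85741779e+01] [-0.48534988  0.29147829 -0.3106866 ] 0.048011182304083605
```

View pics/w8z.png

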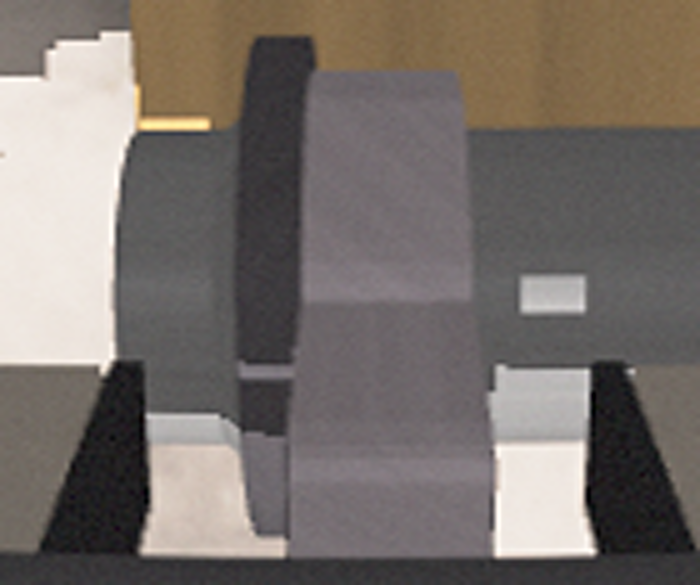

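Call:
step_arm --commands '[[[0, 0, -8], 0], [[0, 0, -20], 0], [[0, 0, -35], 0], [[0, 0, -45], 0], [[0, 0, -30], 0], [[0, 25, 0], 0], [[0, 45, 0], 0], [[0, 40, 0], 0], [[0, 0, 0], 0]]'

```text
time_s: 20.05
tcp_pos: [0.4778, 0.1691, 0.2619]
eef_rot: [-179.9, 0.1, -88.5]
contact_force: [1.1, 0.7, -0.3]
gripper_width: 0.0484
```

```bash
python3 - <<'E'
from h import *
s=r.get_state(); print(s['tcp_pos'],s['contact_force'])
th=np.radians(1.5)
for n in('scene','side','wrist'):
    c=cap(n,n+'9'); w=wcloud(c,s) if n=='wrist' else cloud(c)
    a=w[...,0]*np.cos(th)+(w[...,1]-.17)*np.sin(th); e=(w[...,1]-.1687)*np.cos(th)-(w[...,0]-.48)*np.sin(th)
    for lo,hi in((.085,.11),(.125,.15),(.152,.166)):
        m=(a>.56)&(a<.61)&(abs(e)<.04)&(w[...,2]>lo)&(w[...,2]<hi); q=np.stack([a[m],e[m],w[...,2][m]],1)
        if len(q)>5: print(n,lo,len(q),(np.percentile(q,[2,50,98],axis=0)*1e3).round(1).tolist(),cv2.minAreaRect(q[:,:2].astype(np.float32)*1000)[1:])
c=cv2.imread('pics/side9.png'); cv2.imwrite('pics/side9z.png',cv2.resize(c[180:330,170:370],None,fx=4,fy=4,interpolation=cv2.INTER_CUBIC))
E
```

```text
[0.47775385 0.16906165 0.26190829] [ 1.10102288  0.6625541  -0.2647032 ]
scene 0.085 476 [[561.0, -32.7, 85.5], [576.6, 11.1, 96.1], [601.9, 36.2, 109.0]] ((75.66059875488281, 47.97719192504883), 61.506858825683594)
scene 0.125 184 [[575.7, -15.7, 125.8], [577.2, 8.7, 138.9], [593.4, 17.9, 149.4]] ((38.22908020019531, 17.538986206054688), 61.402000427246094)
scene 0.152 193 [[576.2, -14.8, 152.5], [584.6, 1.8, 156.3], [595.0, 16.5, 159.2]] ((34.54888916015625, 19.983427047729492), 88.8995590209961)
side 0.085 440 [[561.1, -30.1, 85.7], [579.0, 18.7, 97.0], [604.1, 37.8, 108.6]] ((74.8585205078125, 42.472328186035156), 61.82712936401367)
side 0.125 177 [[577.9, -14.2, 125.4], [579.6, 16.9, 138.5], [596.1, 19.2, 149.6]] ((35.19601821899414, 20.495206832885742), 89.59539031982422)
side 0.152 162 [[578.1, -12.3, 152.4], [586.3, 5.7, 157.7], [596.4, 19.2, 159.4]] ((19.344013214111328, 34.41018295288086), 0.8502501249313354)
wrist 0.085 1225 [[560.8, -36.3, 85.9], [576.7, -9.1, 97.7], [602.5, 33.3, 109.3]] ((49.8635139465332, 72.2762680053711), 0.08054360002279282)
wrist 0.125 390 [[576.2, -17.4, 125.6], [577.0, -7.4, 137.8], [593.5, 15.4, 149.4]] ((15.860209465026855, 38.170223236083984), 26.958749771118164)
wrist 0.152 763 [[576.5, -16.8, 152.9], [584.8, -1.9, 157.9], [594.8, 14.7, 159.5]] ((19.458480834960938, 33.15090560913086), 0.9045251607894897)
```

View pics/side9z.png

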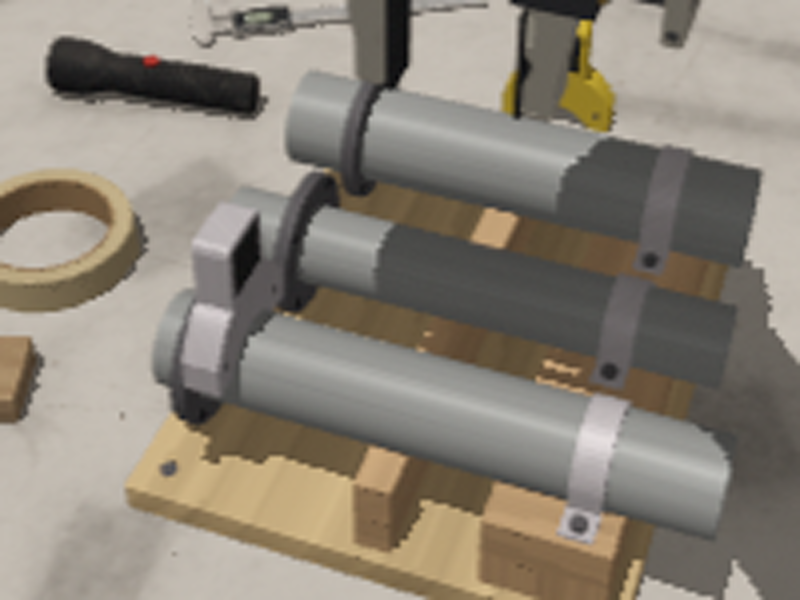

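View pics/wrist9.png

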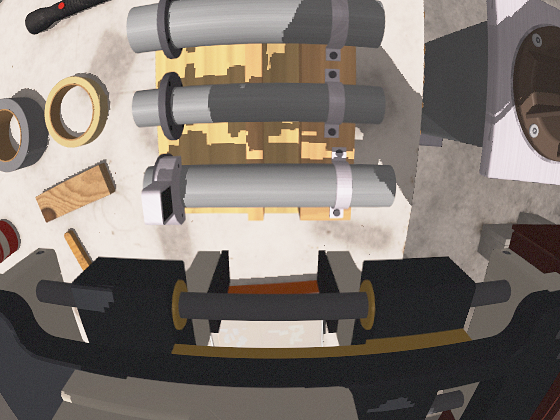

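```bash
python3 - <<'E'
from h import *
s=r.get_state()
c=cap('wrist','w10'); w=wcloud(c,s)
for nm,ww in(('wrist',w),('scene',cloud(imaging.capture('scene')))):
    m=(abs(ww[...,0]-.586)<.014)&(abs(ww[...,1]-.171)<.022)&(ww[...,2]>.154); q=ww[m]
    A=np.c_[q[:,:2]-q[:,:2].mean(0),np.ones(len(q))]; k=np.linalg.lstsq(A,q[:,2],rcond=None)[0]; k=np.linalg.lstsq(A[abs(A@k-q[:,2])<.0015],q[abs(A@k-q[:,2])<.0015,2],rcond=None)[0]; print(nm,len(q),np.degrees(k[:2]),k[2])
from plant import close_job
print(close_job())
E
```

```text
wrist 886 [-204.1925347    29.67616981] 0.17697413513469318
scene 173 [ 0.2836869 -0.361405 ] 0.15656642827721284
the job is handed in; nothing more can be done
None
```

The gauge is sitting upright on the 48 mm pipe (the one on the robot's left), flush against its flange, and the job is handed in at about 20 s.

- **Which pipe:** the depth images gave diameters of about 54, 42 and 48 mm from right to left. I therefore tried the gauge only on the left pipe, about 60 mm short of the flange. It touched down firmly with its underside 84 mm above the bench, as expected for a full fit, at about 5–6 N. I did not rock it separately; the fit rests on that height and the firm contact.
- **Slide:** I pressed it lightly along the pipe, peaking at about 10 N, until it stopped against the flange. There it would not advance further, and the force along the pipe rose from 6 to 11 N. I then eased off, opened the fingers and lifted clear.
- **Last checks:**
  - After release, the gauge's top was about 158 mm up, as it should be at full seat.
  - Its front face was at about 594–596 mm along the pipe, level with the flange's near face.
  - Its top was level within 0.4° in the scene camera.
  - The same level check from the wrist camera failed. Its plane fit gave a nonsensical tilt, probably from stray points in the measured area, and I disregarded it.
- **Other things:** the arm touched nothing else on the bench.

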